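Pry open a tin and show a jar to the inspection camera

TASK

Pick up the palette knife and use its blade, not the gripper, to lever the green tin's hinged lid up by the front lip until it stands fully open (upright or further back, clear of the way in), then lay the knife back down on the table. Take the corked jar out of the tin and show its underside to the inspection camera: cork uppermost, the underside centred on the lens, square to it and 11 cm away from the glass. Finish like that, still gripping the jar in the air; do not touch the camera, and leave the salt shaker, garlic and timer where they are.

Things in the scene. Friction and masses are not known exactly. Their poses are not given: they have to be found in the camera images.
- caddy: Green sheet-metal storage tin, immovable, 170 x 160 mm, its open body 55 mm high with 4 mm walls and floor. Origin: centre of its underside; x points from the front (lip) to the back (hinge), z up.
- lid (a joint): Hinge of the tin's lid in rad: 0 shut, grows as the front edge swings up and back, stop at 2.1. The lid is 40 mm deep (shut, its top is 95 mm above the table), weighs 90 g, and its stiff hinge (about 0.1 Nm) keeps it where it is left; some 1 N up at the lip lifts it. The hinge line is along the tin's y at its back edge, 85 mm behind its centre, 55 mm above the table.
- lip (a point): Front edge, middle, underside of the steel lip by which the lid is pried up: 80 mm wide, 4 mm thick, it juts out 22 mm from the front of the tin; its underside is 56 mm above the table when shut, with free space below. The point moves with the lid, 192 mm from the hinge.
- jar: Small cream-coloured corked jar, loose, standing upright in the tin, in its middle or front half: body 43 mm in diameter and 60 mm high, cork 29 mm in diameter above it, 75 mm high overall, about 190 g. Origin: centre of its underside; z points to the cork.
- knife: Blunt palette knife, loose, 175 mm long, about 90 g, lying on the table: dark wooden handle 90 mm long, 18 mm wide, 20 mm high, then a stiff steel blade 18 mm wide and 3 mm thick, level with the middle of the handle (10 mm above its underside). Origin: centre of the handle's underside; x points to the blade tip, z up.
- knife_tip (a point): Rounded tip of the knife's blade, middle of its thickness: 130 mm along x and 10 mm along z from the knife's origin.
- cam_head: White head of the inspection camera, on a black round foot (90 mm) with a short post, immovable. Origin: centre of the lens glass, 115 mm above the table; z is the viewing direction, which rises at 50 degrees above level (40 degrees from vertical) towards the robot's side; y is level. The head is 56 x 62 mm and lies behind the glass.
- view_point (a point): The point in the air on the camera's viewing axis, 110 mm in front of the glass, where the centre of the jar's underside belongs.
- shaker: Salt shaker, clear with grey top, loose, 44 mm in diameter, 90 mm high; leave alone. Origin: centre of its underside.
- garlic: Garlic bulb, loose, about 60 mm; leave alone. Origin: centre of its underside.
- timer: White wind-up kitchen timer, loose, 67 mm in diameter, 61 mm high; leave alone. Origin: centre of its underside.
- camera: Foot of the inspection camera, which carries the head. Origin: centre of the foot's underside; the camera looks up and towards its -x side.
Not all that is in view belongs to the job. Leave any blue look-alike of the knife alone.

How it is judged:
By the outcome, as a careful person would: the job done as asked, in the order asked, and still so for the second after the job is handed in, while the arm keeps its last pose, push and grip.
It also fails if it takes over 67 s, if anything falls off the work surface, if the arm or the gripper's body presses on something with over 40 N, if the wrist force passes 120 N, or if a joint passes its speed limit or range.

ROBOT

A 6-joint arm with a two-finger parallel gripper is mounted at the origin on a cart in front of the work surface, level with it; the furniture and walls round the work are solid. World frame = base frame: x ahead of the robot, y to its left, z up, the work surface at z = 0. Lengths are in m, angles in degrees, forces in N, time in s.
With the tool pointing down it reaches from about 0.4 to 0.825 m from the base axis. Payload 7 kg.
Tool frame: the origin (TCP) lies at the very end of the fingers, on their centre line; the grasp point (between the pads) lies 19 mm behind it (r.grip_depth is the distance from the TCP to the grasp point, in m); z points along the fingers, y is the line along which they close (so a half turn about z gives the same grasp; the last joint's range is limited). The gripper opens to 88 mm and grips with 3 to 60 N. Pads are 19 mm wide; open, the fingers measure 130 mm over their backs; the gripper's body (78 mm by 193 mm) begins 47 mm behind the grasp point.
Start: joints at [-51.732, 20.546, 0.682, 0, -70.136, -16.507], TCP at [0.25, -0.627, 0.227] pointing down, gripper open.
Joint ranges: [-176.03, 176.03], [-82.01, 121.73], [-58.28, 71.71], [-173.87, 95.51], [-174.79, -0.11], [-173.66, 173.66]. Speed limits (degrees/s): [136.94, 136.94, 172.46, 180, 180, 180].

INTERFACE

Orientations are given as [roll, pitch, yaw] about the fixed x, y, z axes, in that order (R = Rz(yaw) Ry(pitch) Rx(roll)).
In Python, from plant import r gives the robot as it stands.
- The arm moves only by the tool play_rows, never from a script. Its argument "rows" is a list that holds one entry, the list of rows, each a list of 5 numbers: the closure, from 0 (fully open) to 1 (shut), then the shift along the tool's x, y, z each as a share of 0.5 m, from -1 to 1, then the turn about the tool's z as a share of 1.5 rad, from -1 to 1. A call has exactly 8 rows; each row is the pose to reach, as a shift and turn from the pose commanded when the call began, along the tool's axes at that moment; what a row does not reach only later rows make up. A row lasts 1/12 s, in which the tool goes at most 41.7 mm and 7.16 degrees, less where a joint would pass 70% of its speed; a pose out of reach is approached as far as the arm can. A call with a number of a shift or a turn outside -1 to 1 is refused whole. A call with a gripper value outside its range is refused whole. The fingers move at their own pace and stop on an object; "squeeze" is the grip in N (left out, the last holds). Time passes only in rows, so rows that repeat a pose let the fingers close, or fill a call up. It gives the time, the measured TCP pose, the force, the opening and the grip force at its end, in the units of the state.
- r.get_state(): the state, without advancing time (a new reading comes with each control period).
- r.capture(name): name is "scene" or "top" or "wrist"; returns the picture (384x512x3 uint8, red, green, blue); there is no depth.
- r.camera_info(name): a dict with "fovy" (degrees; the focal length in pixels is half the picture's height over the tangent of half this angle, whatever the lens; pixels are square), "cx", "cy" (the principal point, pixels), "pose" (4x4, takes a point from camera to world coordinates). Camera axes: x right, y down, z forward; pixel columns grow to the right and rows downward; lengths in m; the calibration is good to about 2 mm. A picture is of the moment at which its call begins: read the wrist's pose just before it. camera_info takes no time and is no camera call; for the wrist camera it gives the pose at the moment of the call.
- r.close_job(): hands the job in; it is judged then, once.
The state is a dict: "time_s": time; "joints": joint angles; "qd": joint speeds; "joint_torque": joint torques, N m; "tcp_pos": TCP position; "eef_rot": TCP orientation; "contact_force": force on the tool from outside, world axes, zero at the start; "moment": the same for the moment, N m; "gripper_width": finger opening in m; "gripper_force": force on a finger pad.
Only numpy, scipy, OpenCV 4.12 (cv2) and the standard library are available. Lean on these libraries where they do the work, as an engineer would, in place of code of your own. Each camera call takes 0.05 s, during which the arm holds its last target. There are 200 camera calls.

## Working session

There is one attempt and no reset: what is moved stays moved. The work goes in short steps, Python scripts to look and compute and a tool call to move; the robot and the scene stay as the last step left them, time stands still between calls to the robot, and variables do not carry over. Pictures are saved under pics/ and viewed, at most 10 in all, crops included, and the job is handed in when it is done.

Besides the shell and the picture viewer there is one more tool, called after "Request:" as name(argument=value, ...) on one line, values as JSON. play_rows: Moves the arm, as the interface text tells. Its arguments: {"type":"object","properties":{"rows":{"type":"array","items":{"type":"array","items":{"type":"array","items":{"type":"number"}}}},"squeeze":{"type":"number"}},"required":["rows"]}

```bash
mkdir -p pics; cat > h.py <<'E'
import numpy as np, cv2
from plant import r
def cap(n,f):
    i=r.camera_info(n); im=r.capture(n); cv2.imwrite('pics/'+f+'.png',im[:,:,::-1]); np.savez('pics/'+f+'.npz',pose=i['pose'],k=[192/np.tan(np.radians(i['fovy']/2)),i['cx'],i['cy']]); return im
def ray(f,px):
    d=np.load('pics/'+f+'.npz'); F,cx,cy=d['k']; P=d['pose']
    v=P[:3,:3]@np.array([(px[0]-cx)/F,(px[1]-cy)/F,1]); return P[:3,3],v/np.linalg.norm(v)
def atz(f,px,z):
    o,v=ray(f,px); return (o+v*(z-o[2])/v[2]).round(4)
def tri(*obs):
    A=np.zeros((3,3));b=np.zeros(3);L=[]
    for f,px in obs:
        o,v=ray(f,px);M=np.eye(3)-np.outer(v,v);A+=M;b+=M@o;L.append((o,M))
    x=np.linalg.solve(A,b); return x.round(4),[round(float(np.linalg.norm(M@(x-o))),4) for o,M in L]
def proj(f,p):
    d=np.load('pics/'+f+'.npz'); F,cx,cy=d['k']; P=d['pose']; c=P[:3,:3].T@(np.array(p)-P[:3,3]); return (c[:2]/c[2]*F+[cx,cy]).round(1)
E
python3 - <<'E'
from h import *
ims=[cap(n,n+'0') for n in('scene','top','wrist')]
for n in('scene','top','wrist'):
    i=r.camera_info(n); print(n,i['fovy'],i['cx'],i['cy'],np.round(i['pose'],3).tolist())
for n,im in zip(('scene','top'),ims): cv2.imwrite(f'pics/{n}0b.png',cv2.resize(im[:,:,::-1],(800,600),interpolation=cv2.INTER_CUBIC))
print(r.get_state(),r.grip_depth)
E
```

```text
scene 48.46189554308194 259.31001982072667 189.65917899374182 [[-0.809, -0.393, 0.438, -0.138], [-0.588, 0.523, -0.617, 0.913], [0.014, -0.757, -0.654, 1.124], [0.0, 0.0, 0.0, 1.0]]
top 50.66722273497302 256.1113405289431 186.07774521953735 [[0.022, -0.986, 0.163, 0.251], [-1.0, -0.024, -0.01, -0.004], [0.014, -0.163, -0.987, 1.664], [0.0, 0.0, 0.0, 1.0]]
wrist 71.74413042032924 256.3205595117215 190.24638769418905 [[-0.371, 0.891, 0.261, 0.178], [0.929, 0.356, 0.104, -0.655], [-0.0, 0.281, -0.96, 0.385], [0.0, 0.0, 0.0, 1.0]]
{'time_s': 0.15, 'joints': array([-5.17314879e+01,  2.05828631e+01,  6.45709926e-01, -1.55235261e-02,
       -7.01360851e+01, -1.65064067e+01]), 'qd': array([ 0.04784532, -0.03816922,  0.14697674,  0.12654475,  0.02297665,
        0.11482277]), 'joint_torque': array([-1.04921139e-03, -5.83275819e+01,  2.93288916e+01,  7.00100675e+00,
        8.73333629e-03, -1.20231989e-04]), 'tcp_pos': array([ 0.25009277, -0.62655556,  0.22582457]), 'eef_rot': array([ 1.79925633e+02, -6.81709434e-03, -1.58243174e+02]), 'contact_force': array([ 0.68387914,  0.85525228, -0.97785249]), 'moment': array([ 0.0273662 ,  0.03374057, -0.02482286]), 'gripper_force': 0.0, 'gripper_width': 0.08749423624628103} 0.0188
```

View pics/scene0b.png

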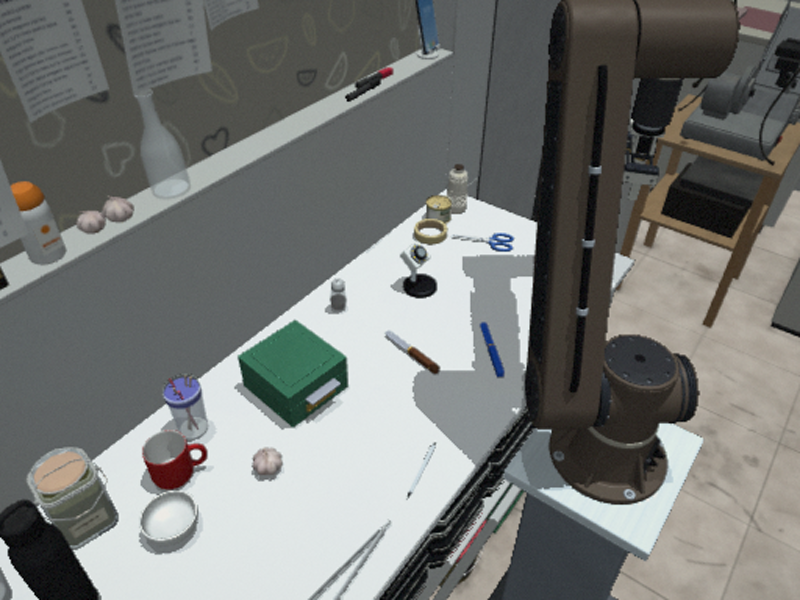

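View pics/top0b.png

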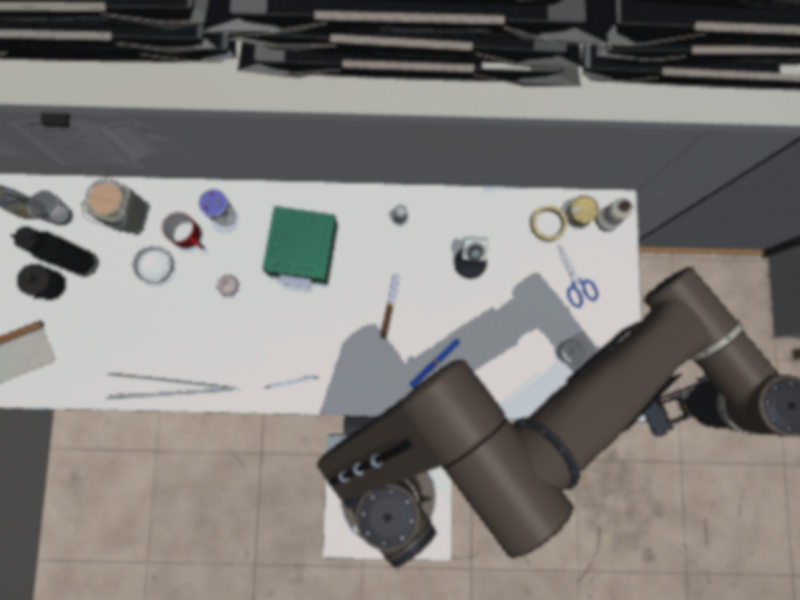

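```bash
python3 - <<'E'
from h import *
s=1.5625
for n,ts,tt,z in [('lens',(420,253),(474,253),.115),('tip',(388,333),(396,275),.01),('hend',(437,370),(383,337),.01)]:
    print(n,tri(('scene0',np.array(ts)/s),('top0',np.array(tt)/s)),atz('scene0',np.array(ts)/s,z),atz('top0',np.array(tt)/s,z))
for t in [(275,207),(336,213),(328,283),(264,272)]: print(atz('top0',np.array(t)/s,.095))
for t in [(240,360),(296,323),(347,370),(293,403)]: print(atz('scene0',np.array(t)/s,.095))
print('foot',atz('top0',np.array((471,262))/s,.0),atz('scene0',np.array((420,287))/s,.0),'shaker',atz('top0',np.array((400,213))/s,.09))
E
```

```text
lens (array([ 0.6092, -0.2025,  0.1097]), [0.0006, 0.0006]) [ 0.6059 -0.1965  0.115 ] [ 0.6075 -0.202   0.115 ]
tip (array([ 0.5664, -0.0088,  0.005 ]), [0.0013, 0.0013]) [ 0.562  -0.0052  0.01  ] [ 0.5666 -0.0082  0.01  ]
hend (array([0.4014, 0.022 , 0.0071]), [0.0001, 0.0001]) [0.4001 0.0244 0.01  ] [0.401  0.0219 0.01  ]
[0.7198 0.3055 0.095 ]
[0.708  0.1491 0.095 ]
[0.5258 0.1622 0.095 ]
[0.55   0.3239 0.095 ]
[0.7096 0.3182 0.095 ]
[0.6937 0.1631 0.095 ]
[0.51   0.2049 0.095 ]
[0.5388 0.3374 0.095 ]
foot [ 0.609  -0.2088  0.    ] [ 0.6059 -0.202   0.    ] shaker [ 0.7137 -0.0145  0.09  ]
```

Request:
play_rows(rows=[[[0,-0.03,0.02,-0.01,0.05],[0,-0.1,0.07,-0.02,0.13],[0,-0.18,0.13,-0.04,0.21],[0,-0.26,0.19,-0.05,0.29],[0,-0.34,0.25,-0.07,0.377],[0,-0.42,0.31,-0.08,0.377],[0,-0.48,0.36,-0.1,0.377],[0,-0.52,0.39,-0.106,0.377]]])

```text
time_s: 0.82
tcp_pos: [0.4074, -0.3687, 0.2758]
eef_rot: [180.0, -0.0, 169.3]
contact_force: [1.0, 0.2, 0.5]
gripper_width: 0.0877
gripper_force: 0.0
```

Request:
play_rows(rows=[[[0,-0.04,0,0,0],[0,-0.1,0,0,0],[0,-0.14,-0.0,0,0],[0,-0.16,-0.0,0,0],[0,-0.16,0,0,0],[0,-0.16,0,0,0],[0,-0.16,0,0,0],[0,-0.16,0,0,0]]])

```text
time_s: 1.48
tcp_pos: [0.4846, -0.3854, 0.2758]
eef_rot: [180.0, 0.0, 169.3]
contact_force: [-0.2, 0.2, 0.3]
gripper_width: 0.0876
gripper_force: 0.0
```

```bash
python3 - <<'E'
from h import *
im=cap('wrist','w1'); cv2.imwrite('pics/w1b.png',cv2.resize(im[:,:,::-1],(800,600),interpolation=cv2.INTER_CUBIC))
s=r.get_state();print(s['time_s'],s['tcp_pos'],s['eef_rot'],s['joints'])
E
```

```text
1.5333 [ 0.48467137 -0.38547522  0.27595723] [-1.79996979e+02  2.46216797e-02  1.69318862e+02] [-2.04548916e+01  1.37888350e+01 -2.37511140e+00 -1.25221919e-03
 -7.38112765e+01 -8.02258986e+01]
```

View pics/w1b.png

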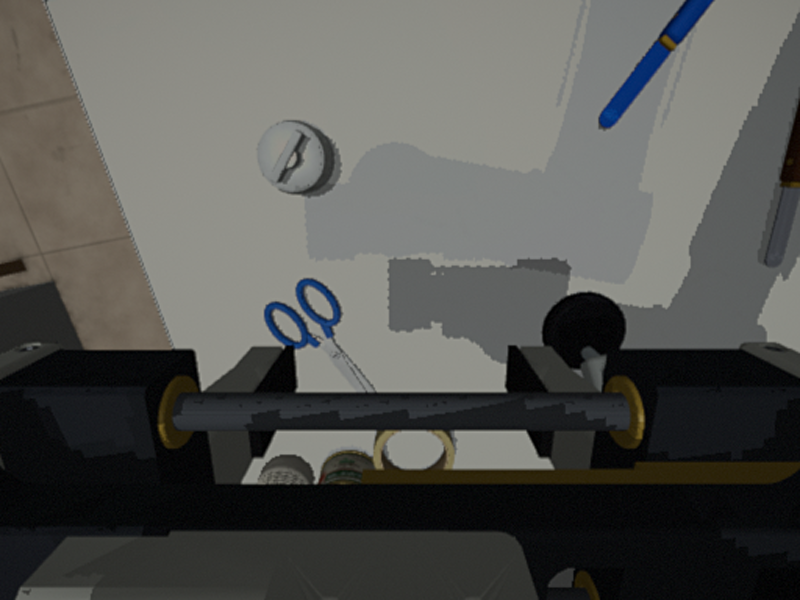

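Request:
play_rows(rows=[[[0,-0.01,0.06,-0.06,0],[0,-0.03,0.13,-0.1,0],[0,-0.04,0.21,-0.14,0],[0,-0.05,0.29,-0.18,0],[0,-0.07,0.36,-0.19,0],[0,-0.07,0.42,-0.19,0],[0,-0.07,0.46,-0.19,0],[0,-0.07,0.46,-0.19,0]]])

```text
time_s: 2.2
tcp_pos: [0.5627, -0.1626, 0.3712]
eef_rot: [179.9, 0.1, 169.5]
contact_force: [0.2, -0.6, -0.1]
gripper_width: 0.0878
gripper_force: 0.0
```

```bash
python3 - <<'E'
from h import *
im=cap('wrist','w2'); cv2.imwrite('pics/w2b.png',cv2.resize(im[:,:,::-1],(800,600),interpolation=cv2.INTER_CUBIC))
s=r.get_state();print(s['time_s'],s['tcp_pos'],s['eef_rot'],s['joints'])
E
```

```text
2.25 [ 0.56229014 -0.16414309  0.37112526] [1.79975956e+02 5.36873379e-02 1.69509701e+02] [ 2.83233338e+00  8.76031516e+00  3.29200830e+00 -1.10772239e-02
 -8.44739101e+01 -1.03321560e+02]
```

Request:
play_rows(rows=[[[0,0,0.06,0,0],[0,0,0.13,0,0],[0,0,0.21,0,0],[0,0,0.29,0,0],[0,0,0.36,0,0],[0,0,0.42,0,0],[0,0,0.46,0,0],[0,0,0.46,0,0]]])

```text
time_s: 2.92
tcp_pos: [0.6052, 0.0624, 0.37]
eef_rot: [180.0, -0.0, 169.5]
contact_force: [-0.8, 0.2, 0.0]
gripper_width: 0.0876
gripper_force: 0.0
```

```bash
python3 - <<'E'
from h import *
im=cap('wrist','w3'); cv2.imwrite('pics/w3b.png',cv2.resize(im[:,:,::-1],(800,600),interpolation=cv2.INTER_CUBIC))
s=r.get_state();print(s['time_s'],s['tcp_pos'],s['eef_rot'],s['joints'])
E
```

```text
2.9667 [0.60490576 0.060929   0.37016711] [-1.79981283e+02 -3.12511036e-02  1.69437387e+02] [ 2.41397964e+01  1.10574913e+01  5.98181635e+00 -2.41351343e-03
 -8.49606730e+01 -1.24702191e+02]
```

View pics/w2b.png

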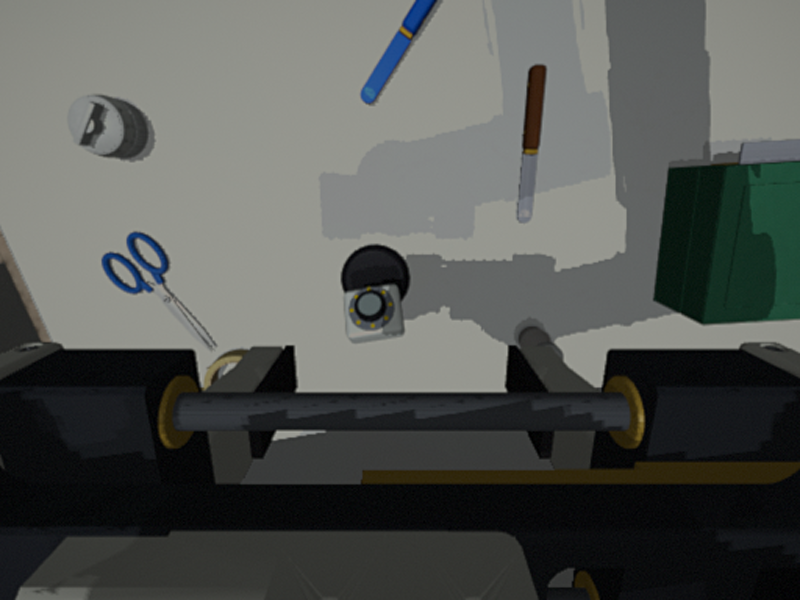

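View pics/w3b.png

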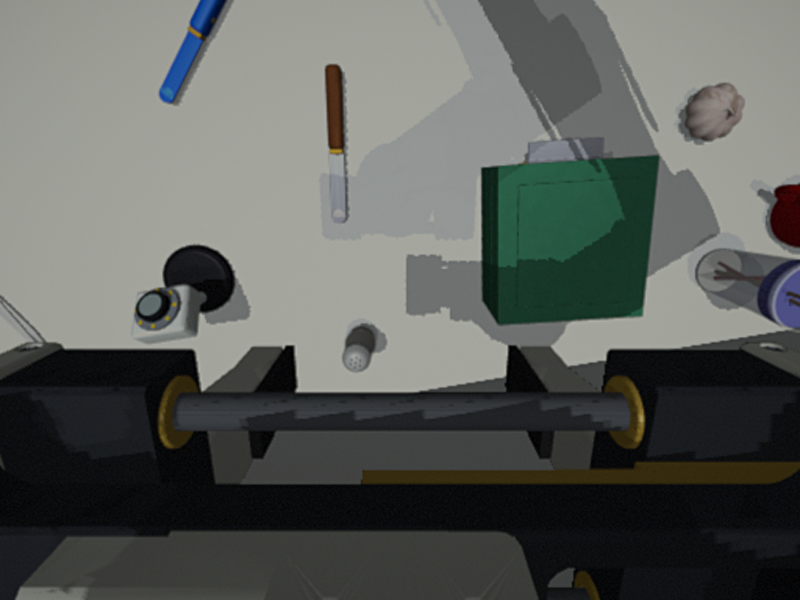

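```bash
python3 - <<'E'
from h import *
S=1.5625
T=lambda a,b:tri(('w2',np.array(a)/S),('w3',np.array(b)/S))
Z=lambda f,a,z:atz(f,np.array(a)/S,z)
print('lens',T((371,306),(152,306)),'foot',Z('w2',(376,276),0.004),Z('w3',(199,278),0.004))
print('hend',T((538,66),(334,66)),'tip',T((524,220),(340,220)),'ferr',T((531,151),(336,150)))
print('tin fl',T((735,165),(497,165)),'bl',T((705,323),(500,323)))
for p in [(497,165),(658,156),(643,316),(500,323)]: print(Z('w3',p,.095))
print('lip',Z('w3',(528,141),.06),Z('w3',(604,138),.06), 'bottom',Z('w3',(482,168),.0),Z('w3',(482,300),0), Z('w2',(668,168),0),Z('w2',(655,300),0))
print('timer',Z('w2',(98,125),.061),'garlic',Z('w3',(712,112),.03),'shaker',Z('w3',(357,358),.09))
E
```

```text
lens (array([ 0.6099, -0.2036,  0.1164]), [0.0001, 0.0001]) foot [ 0.6046 -0.2038  0.004 ] [ 0.6066 -0.2061  0.004 ]
hend (array([0.3991, 0.0237, 0.0099]), [0.0001, 0.0001]) tip (array([ 0.567 , -0.0082,  0.0081]), [0.0, 0.0]) ferr (array([0.4871, 0.0063, 0.0143]), [0.0005, 0.0005])
tin fl (array([0.5359, 0.1683, 0.1117]), [0.0003, 0.0003]) bl (array([0.7034, 0.1554, 0.0949]), [0.0, 0.0])
[0.5364 0.172  0.095 ]
[0.5571 0.3297 0.095 ]
[0.724  0.3115 0.095 ]
[0.7034 0.1554 0.095 ]
lip [0.5189 0.2149 0.06  ] [0.5306 0.2942 0.06  ] bottom [0.5382 0.1745 0.    ] [0.7049 0.1529 0.    ] [0.5376 0.1729 0.    ] [0.7054 0.1555 0.    ]
timer [ 0.3788 -0.4529  0.061 ] garlic [0.5255 0.4268 0.03  ] shaker [ 0.718  -0.0107  0.09  ]
```

Request:
play_rows(rows=[[[0,0.06,-0.03,0.05,0],[0,0.12,-0.06,0.12,0],[0,0.18,-0.09,0.19,0],[0,0.24,-0.12,0.26,0],[0,0.28,-0.14,0.34,0],[0,0.306,-0.149,0.42,0],[0,0.306,-0.149,0.48,0],[0,0.306,-0.149,0.54,0]]])

```text
time_s: 3.63
tcp_pos: [0.4393, 0.0135, 0.1005]
eef_rot: [179.9, 0.2, 169.3]
contact_force: [0.7, 0.1, -0.8]
gripper_width: 0.0878
gripper_force: 0.0
```

```bash
python3 - <<'E'
from h import *
s=r.get_state();print(s['time_s'],s['tcp_pos'],s['eef_rot'],s['joints'])
a=np.radians(s['eef_rot'][2]);X=np.array([np.cos(a),np.sin(a)]);Y=np.array([np.sin(a),-np.cos(a)])
d=np.array([.441,.0157])-s['tcp_pos'][:2];print(d@X/.5,d@Y/.5,(s['tcp_pos'][2]-.003)/.5)
def crop(f,c,h=32):
    im=cv2.imread(f'pics/{f}.png');x,y=[int(v/1.5625) for v in c];return cv2.resize(im[y-h:y+h,x-h:x+h],(384,384),interpolation=cv2.INTER_CUBIC)
cv2.imwrite('pics/cam.png',np.hstack([crop('w2',(375,300)),crop('w3',(180,300))]))
E
```

```text
3.6333 [0.43934617 0.01349589 0.10045781] [1.79874147e+02 1.65175574e-01 1.69265595e+02] [ 2.76345041e+01  5.51623605e+00 -3.79853711e+01  5.33288906e-03
 -4.62907703e+01 -1.28372406e+02]
-0.002428717967452823 0.004947154918789649 0.1949156144978293
```

View pics/cam.png

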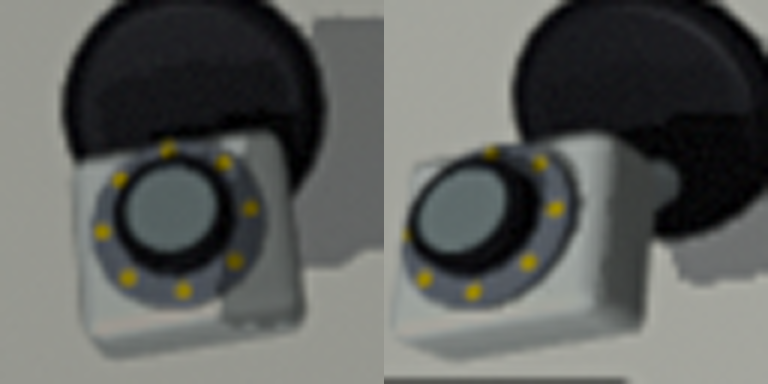

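```bash
python3 - <<'E'
from h import *
a=[(168,149),(224,162),(251,209),(235,261),(184,292),(129,278),(102,232)]
b=[(107,153),(157,163),(172,209),(145,262),(90,292),(41,279),(22,235)]
P=[]
U=lambda p,x0:((p[0]-2.5)/6+x0,(p[1]-2.5)/6+160)
for p,q in zip(a,b):
    x,e=tri(('w2',U(p,208)),('w3',U(q,83)));P.append(x);print(x,e)
P=np.array(P);c=P.mean(0);u,s,v=np.linalg.svd(P-c);n=v[2]*np.sign(v[2][2]);print(c,s,n,np.degrees(np.arcsin(n[2])),np.degrees(np.arctan2(n[1],n[0])))
L,e=tri(('w2',U((172,208),208)),('w3',U((77,209),83)));print('lens',L,e)
# fit with known 50deg elevation: ring centre, radius, azimuth
from scipy.optimize import least_squares
def f(p,w=0):
    az=p[4];n=np.array([np.cos(az)*np.cos(np.radians(50)),np.sin(az)*np.cos(np.radians(50)),np.sin(np.radians(50))])
    h=np.array([-np.sin(az),np.cos(az),0]);g=np.cross(n,h);o=[]
    for i,(q1,q2) in enumerate(zip(a,b)):
        t=p[5]+p[6]*i*np.pi/4;X=p[:3]+p[3]*(np.cos(t)*h+np.sin(t)*g)
        o+=list(proj('w2',X)-U(q1,208))+list(proj('w3',X)-U(q2,83))
    if w: return n
    return o
best=min((least_squares(f,[*c,.02,np.pi+d,t,sg],x_scale=[.01,.01,.01,.01,.3,.3,.1]) for d in(-.4,0,.4) for t in np.arange(0,6.3,.8) for sg in(1,-1)),key=lambda q:q.cost)
print(best.x,np.degrees(best.x[4]),best.cost,(L-best.x[:3]),(L-best.x[:3])@f(best.x,1))
E
```

```text
[ 0.5961 -0.2054  0.0958] [0.0005, 0.0005]
[ 0.6012 -0.1901  0.0999] [0.0001, 0.0001]
[ 0.613  -0.1844  0.1098] [0.0001, 0.0001]
[ 0.6241 -0.1908  0.1193] [0.0001, 0.0001]
[ 0.6287 -0.2056  0.1236] [0.0001, 0.0001]
[ 0.6235 -0.2202  0.1196] [0.0, 0.0]
[ 0.6118 -0.2261  0.1121] [0.0003, 0.0003]
[ 0.61405714 -0.20322857  0.11144286] [0.0425248  0.03533273 0.00126799] [-0.64243736  0.04679586  0.76490809] 49.8988162269781 175.83386891216895
lens [ 0.6066 -0.2048  0.1176] [0.0001, 0.0001]
[ 0.61405714 -0.20322857  0.11144286  0.02        3.14159265  4.8
 -1.        ] 180.0 29.550555555555494 [-0.00745714 -0.00157143  0.00615714] 0.009510004103437804
```

Request:
play_rows(rows=[[[0.3,-0.002,0.005,0.05,0],[0.5,-0.002,0.005,0.11,0],[0.5,-0.002,0.005,0.16,0],[0.5,-0.002,0.005,0.19,0],[0.5,-0.002,0.005,0.194,0],[1,-0.002,0.005,0.194,0],[1,-0.002,0.005,0.194,0],[1,-0.002,0.005,0.194,0]]], squeeze=50)

```text
time_s: 4.3
tcp_pos: [0.4432, 0.0176, 0.0048]
eef_rot: [179.9, 0.1, 169.3]
contact_force: [-0.2, 0.2, -0.5]
gripper_width: 0.0397
gripper_force: 0.0
```

Request:
play_rows(rows=[[[1,0,0,0,0],[1,0,0,0,0],[1,0,0,0,0],[1,0,0,0,0],[1,0,0,-0.01,0],[1,0,0,-0.04,0],[1,0,0,-0.08,0],[1,0,0,-0.08,0]]])

```text
time_s: 4.97
tcp_pos: [0.4439, 0.0183, 0.0465]
eef_rot: [179.9, 0.2, 169.4]
contact_force: [0.6, -0.5, -0.8]
gripper_width: 0.0176
gripper_force: 50.0
```

Request:
play_rows(rows=[[[1,0.02,0.04,-0.08,0],[1,0.05,0.1,-0.14,-0.02],[1,0.09,0.17,-0.14,-0.042],[1,0.13,0.25,-0.14,-0.042],[1,0.17,0.33,-0.14,-0.042],[1,0.21,0.4,-0.14,-0.042],[1,0.23,0.45,-0.14,-0.042],[1,0.243,0.475,-0.14,-0.042]]])

```text
time_s: 5.63
tcp_pos: [0.3659, 0.2776, 0.114]
eef_rot: [179.9, 0.1, 173.1]
contact_force: [1.4, -0.1, 0.0]
gripper_width: 0.0174
gripper_force: 50.0
```

Request:
play_rows(rows=[[[1,0,0,0.05,0],[1,0,0,0.1,0],[1,0,0,0.13,0],[1,0,0,0.15,0],[1,0,0,0.155,0],[1,0,0,0.155,0],[1,0,0,0.155,0],[1,0,0,0.155,0]]])

```text
time_s: 6.3
tcp_pos: [0.367, 0.2739, 0.0368]
eef_rot: [179.9, 0.0, 173.0]
contact_force: [0.4, -0.1, -1.3]
gripper_width: 0.0173
gripper_force: 50.0
```

```bash
sed -i 's/\[cx,cy\]).round(1)/[cx,cy])/' h.py; python3 - <<'E'
from h import *
s=r.get_state();print(s['time_s'],s['tcp_pos'],s['eef_rot'],s['joints'],s['gripper_width'])
a=np.radians(-7);ex=np.array([np.cos(a),np.sin(a)]);ey=np.array([-ex[1],ex[0]]);d=s['tcp_pos'][:2]-[.6302,.2422];print('tin frame',d@ex,d@ey)
im=cap('scene','s1')
c=im[150:300,120:320,::-1];cv2.imwrite('pics/s1c.png',cv2.resize(c,None,fx=4,fy=4,interpolation=cv2.INTER_CUBIC))
E
```

```text
6.3 [0.36704005 0.27387381 0.03682415] [1.79930252e+02 3.36180082e-02 1.72967456e+02] [ 6.14942354e+01  1.30617361e+01 -3.98853007e+01  9.56341676e-03
 -3.69757506e+01 -1.58534395e+02] 0.017333850644212594
tin frame -0.26505846478778416 -0.0006334151117255785
```

View pics/s1c.png

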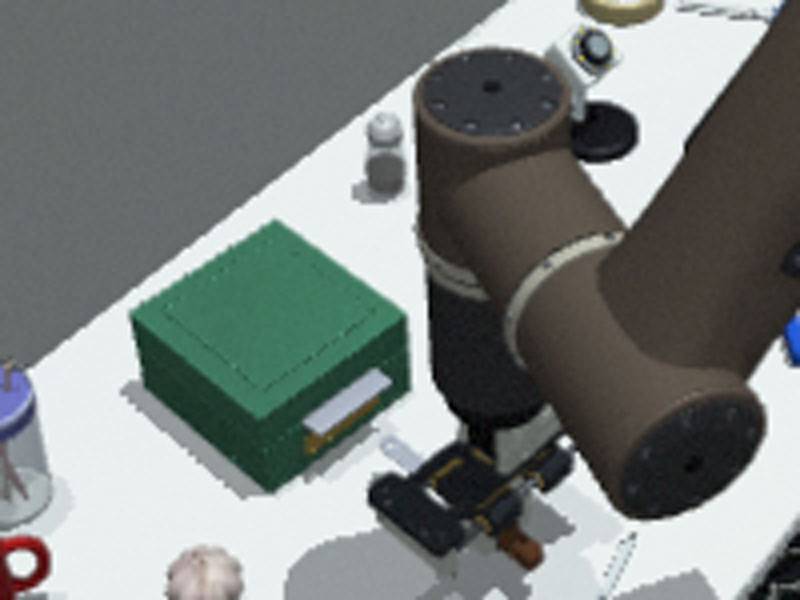

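```bash
python3 - <<'E'
from h import *
for p in[(382,440),(390,434)]:
    q=(p[0]/4+120,p[1]/4+150); print([atz('s1',q,z) for z in(.038,.043,.048)])
print(4*(proj('s1',[.493,.2584,.043])-[120,150]))
# lip corners check in scene
for p in[(303,415),(378,372),(390,382),(310,432)]: print(atz('s1',(p[0]/4+120,p[1]/4+150),.06))
# lens axis refined
from scipy.optimize import least_squares
a=[(168,149),(224,162),(251,209),(235,261),(184,292),(129,278),(102,232)]
b=[(107,153),(157,163),(172,209),(145,262),(90,292),(41,279),(22,235)]
U=lambda p,x0:np.array([(p[0]-2.5)/6+x0,(p[1]-2.5)/6+160])
L,_=tri(('w2',U((172,208),208)),('w3',U((77,209),83)))
e=np.radians(50);N=lambda az:np.array([np.cos(az)*np.cos(e),np.sin(az)*np.cos(e),np.sin(e)])
def f(p):
    n=N(p[4]);h=np.array([-np.sin(p[4]),np.cos(p[4]),0]);g=np.cross(n,h);o=[]
    for i,(q1,q2) in enumerate(zip(a,b)):
        t=p[5]+p[6]*i*np.pi/4;X=p[:3]+p[3]*(np.cos(t)*h+np.sin(t)*g)
        o+=list(proj('w2',X)-U(q1,208))+list(proj('w3',X)-U(q2,83))
    return o
q=min((least_squares(f,[.614,-.203,.1114,.02,np.pi,t,sg],x_scale=[.01,.01,.01,.01,.3,.3,.1]) for t in np.arange(0,6.3,.8) for sg in(1,-1)),key=lambda q:q.cost)
print(q.x,np.degrees(q.x[4]),q.cost,L,L-q.x[:3],N(q.x[4])*.11)
E
```

```text
[array([0.4972, 0.2575, 0.038 ]), array([0.4943, 0.2605, 0.043 ]), array([0.4914, 0.2636, 0.048 ])]
[array([0.4961, 0.2488, 0.038 ]), array([0.4932, 0.2519, 0.043 ]), array([0.4902, 0.2549, 0.048 ])]
[384.93164767 439.09244559]
[0.5526 0.2891 0.06  ]
[0.5343 0.2174 0.06  ]
[0.5191 0.2199 0.06  ]
[0.536 0.299 0.06 ]
[ 0.6122608  -0.20550494  0.11003443 -0.02115415  3.09040509  1.5864924
 -0.99196647] 177.0671683801249 0.33905213494611924 [ 0.6066 -0.2048  0.1176] [-0.0056608   0.00070494  0.00756557] [-0.07061403  0.00361772  0.08426489]
```

Request:
play_rows(rows=[[[1,-0.01,0,-0.004,0],[1,-0.025,0,-0.01,0],[1,-0.045,0,-0.01,0],[1,-0.065,0,-0.01,0],[1,-0.08,0,-0.01,0],[1,-0.084,0,-0.01,0],[1,-0.084,0,-0.01,0],[1,-0.084,0,-0.01,0]]], squeeze=60)

```text
time_s: 7.02
tcp_pos: [0.4084, 0.2678, 0.0407]
eef_rot: [-180.0, -0.0, 172.9]
contact_force: [0.3, -0.2, -0.9]
gripper_width: 0.0174
gripper_force: 60.0
```

Request:
play_rows(rows=[[[1,-0.0005,0,-0.033,0],[1,-0.0035,0,-0.064,0],[1,-0.0093,0,-0.095,0],[1,-0.0177,0,-0.126,0],[1,-0.031,0,-0.161,0],[1,-0.0485,0,-0.195,0],[1,-0.0655,0,-0.222,0],[1,-0.0847,0,-0.247,0]]])

```text
time_s: 7.68
tcp_pos: [0.4499, 0.2629, 0.1653]
eef_rot: [-180.0, -0.0, 173.0]
contact_force: [-0.5, 0.2, -1.6]
gripper_width: 0.0174
gripper_force: 60.0
```

```bash
python3 - <<'E'
from h import *
s=r.get_state();print(s['time_s'],s['tcp_pos'],s['eef_rot'],s['contact_force'],s['moment'])
a=np.radians(-7);ex=np.array([np.cos(a),np.sin(a)]);ey=np.array([-ex[1],ex[0]]);d=s['tcp_pos'][:2]-[.6302,.2422];print('tip tin frame',d@ex+.127,d@ey,s['tcp_pos'][2]+.006)
im=cap('scene','s2')
c=im[100:250,110:310,::-1];cv2.imwrite('pics/s2c.png',cv2.resize(c,None,fx=4,fy=4,interpolation=cv2.INTER_CUBIC))
E
```

```text
7.6833 [0.44986252 0.26288964 0.165298  ] [-1.79997868e+02 -3.26791406e-02  1.72989666e+02] [-0.52540479  0.2195481  -1.57888487] [-0.04308992  0.17572587  0.02952471]
tip tin frame -0.05451469971907644 -0.0014421894125443147 0.17129799741011384
```

View pics/s2c.png

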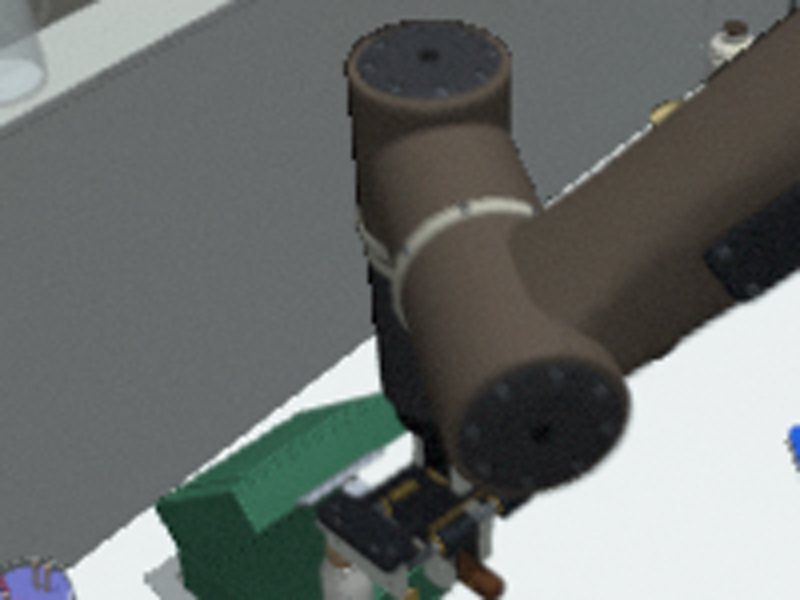

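Request:
play_rows(rows=[[[1,-0.017,0,-0.019,0],[1,-0.04,0,-0.0405,0],[1,-0.0645,0,-0.06,0],[1,-0.0855,0,-0.0743,0],[1,-0.113,0,-0.09,0],[1,-0.136,0,-0.1005,0],[1,-0.1655,0,-0.1115,0],[1,-0.19,0,-0.1185,0]]])

```text
time_s: 8.4
tcp_pos: [0.5447, 0.2516, 0.2235]
eef_rot: [-180.0, -0.0, 173.0]
contact_force: [-0.8, 1.0, -1.5]
gripper_width: 0.0173
gripper_force: 60.0
```

Request:
play_rows(rows=[[[1,-0.0247,0,-0.005,0],[1,-0.05,0,-0.009,0],[1,-0.075,0,-0.0105,0],[1,-0.094,0,-0.0107,0],[1,-0.113,0,-0.01,0],[1,-0.132,0,-0.008,0],[1,-0.15,0,-0.005,0],[1,-0.163,0,-0.003,0]]])

```text
time_s: 9.07
tcp_pos: [0.6262, 0.2414, 0.2247]
eef_rot: [-180.0, -0.0, 173.0]
contact_force: [-1.3, 0.4, -1.3]
gripper_width: 0.0178
gripper_force: 60.0
```

Request:
play_rows(rows=[[[1,-0.012,0,0.001,0],[1,-0.012,0,0.001,0],[1,0.02,0,0,0],[1,0.08,0,0,0],[1,0.15,0,0,0],[1,0.22,0,0,0],[1,0.28,0,0,0],[1,0.28,0,0,0]]])

```text
time_s: 9.73
tcp_pos: [0.4824, 0.2586, 0.2262]
eef_rot: [179.9, -0.0, 173.1]
contact_force: [0.3, -1.0, -0.7]
gripper_width: 0.0173
gripper_force: 60.0
```

```bash
python3 - <<'E'
from h import *
s=r.get_state();print(s['time_s'],s['tcp_pos'],s['eef_rot'],s['contact_force'],s['joints'])
im=cap('top','t3'); im2=cap('wrist','w4'); im3=cap('scene','s3')
a=cv2.resize(im[100:220,150:310,::-1],(400,300),interpolation=cv2.INTER_CUBIC)
b=cv2.resize(im3[80:260,100:340,::-1],(400,300),interpolation=cv2.INTER_CUBIC)
c=cv2.resize(im2[:300,:,::-1],(500,293))
o=np.zeros((600,800,3),np.uint8);o[:300,:400]=a;o[:300,400:]=b;o[300:593,:500]=c
cv2.imwrite('pics/m3.png',o)
E
```

```text
9.7333 [0.48239084 0.2586201  0.22624015] [ 1.79906735e+02 -2.43330371e-02  1.73060801e+02] [ 0.2505208  -0.96280671 -0.67712827] [ 4.86560180e+01  8.53450414e+00 -1.55535726e+01 -7.97553456e-02
 -6.58487434e+01 -1.45562645e+02]
```

View pics/m3.png

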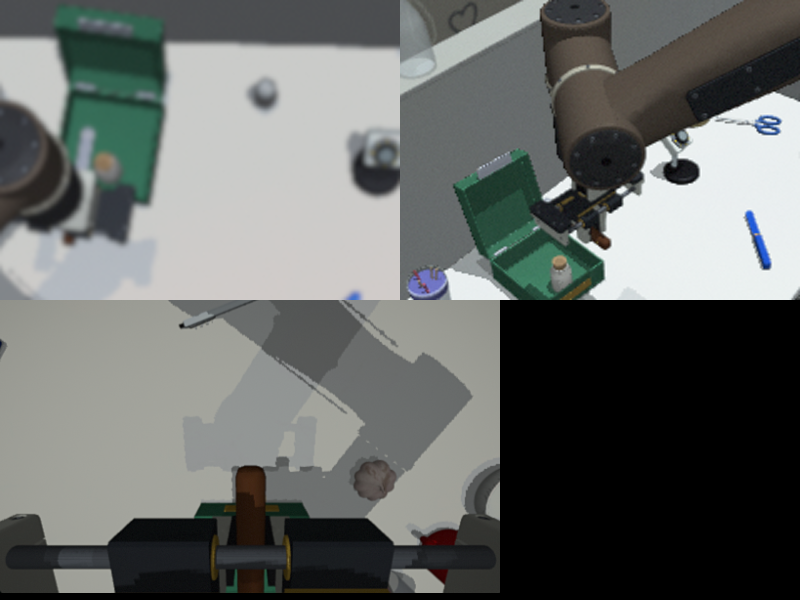

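Request:
play_rows(rows=[[[1,0.01,-0.05,0,0],[1,0.02,-0.12,0,0],[1,0.02,-0.2,0,0],[1,0.02,-0.28,0.02,0],[1,0.02,-0.35,0.07,0],[1,0.02,-0.42,0.12,0],[1,0.02,-0.47,0.18,0],[1,0.02,-0.486,0.25,0]]])

```text
time_s: 10.55
tcp_pos: [0.4474, 0.0158, 0.1002]
eef_rot: [179.9, 0.1, 172.8]
contact_force: [-0.7, -0.5, -1.0]
gripper_width: 0.0175
gripper_force: 60.0
```

Request:
play_rows(rows=[[[1,0,0,0.02,0],[1,0,0,0.06,0],[1,0,0,0.1,0],[1,0,0,0.14,0],[1,0,0,0.165,0],[1,0,0,0.178,0],[1,0,0,0.18,0],[1,0,0,0.18,0]]])

```text
time_s: 11.22
tcp_pos: [0.4474, 0.0185, 0.0102]
eef_rot: [-180.0, -0.0, 173.0]
contact_force: [0.0, -0.1, -0.5]
gripper_width: 0.0175
gripper_force: 60.0
```

```bash
python3 - <<'E'
from h import *
s=r.get_state();print(s['time_s'],s['tcp_pos'],s['eef_rot'],s['contact_force'],s['moment'])
# jar cork: segment tan colour round expected pixels
t=cv2.imread('pics/t3.png');c=cv2.imread('pics/s3.png')
for n,im,(x,y) in(('t3',t,(192,166)),('s3',c,(196,237))):
    hsv=cv2.cvtColor(im,cv2.COLOR_BGR2HSV)
    print(n,im[y-1:y+2,x-1:x+2].tolist())
    w=hsv[y-14:y+15,x-14:x+15].astype(int)
    m=((w[...,0]<22)&(w[...,1]>70)&(w[...,2]>110)).astype(np.uint8)
    k,l,st,ce=cv2.connectedComponentsWithStats(m);print([(st[i].tolist(),(ce[i]+[x-14,y-14]).round(1).tolist()) for i in range(1,k) if st[i][4]>5])
print(tri(('t3',(192,166)),('s3',(196,237.2))))
E
```

```text
11.2167 [0.44743614 0.01853596 0.01015527] [-1.79967686e+02 -2.72723307e-02  1.72953740e+02] [ 0.04711024 -0.09523634 -0.52463353] [-0.04110017 -0.02508247 -0.01409863]
t3 [[[89, 116, 138], [91, 118, 140], [99, 123, 144]], [[89, 115, 136], [91, 116, 137], [98, 119, 137]], [[96, 115, 133], [96, 114, 131], [103, 117, 130]]]
[([11, 10, 5, 6, 24], [191.0, 164.3])]
s3 [[[104, 136, 159], [101, 133, 156], [104, 135, 158]], [[102, 135, 159], [102, 135, 158], [103, 134, 159]], [[104, 135, 158], [105, 135, 160], [102, 133, 156]]]
[([10, 11, 8, 6, 41], [195.3, 236.3])]
(array([0.592 , 0.2403, 0.0699]), [0.0023, 0.0023])
```

Request:
play_rows(rows=[[[1,0,0,0.006,0],[1,0,0,0.011,0],[1,0,0,0.011,0],[1,0,0,0.011,0],[0.8,0,0,0.011,0],[0.6,0,0,0.011,0],[0.4,0,0,0.011,0],[0.4,0,0,0.011,0]]])

```text
time_s: 11.88
tcp_pos: [0.4471, 0.0188, 0.005]
eef_rot: [180.0, 0.0, 173.0]
contact_force: [-0.4, 1.0, 0.9]
gripper_width: 0.032
gripper_force: 0.0
```

Request:
play_rows(rows=[[[0.4,0,0,-0.01,0],[0.4,0,0,-0.06,0],[0.4,0,0,-0.14,0],[0.4,-0.02,0.02,-0.22,0],[0.4,-0.06,0.06,-0.3,0],[0.4,-0.11,0.1,-0.36,0],[0.4,-0.18,0.13,-0.4,0],[0.4,-0.24,0.16,-0.42,0]]])

```text
time_s: 12.55
tcp_pos: [0.5739, 0.0829, 0.2181]
eef_rot: [179.8, 0.3, 173.0]
contact_force: [0.5, 0.2, 1.5]
gripper_width: 0.0529
gripper_force: 0.0
```

```bash
python3 - <<'E'
from h import *
s=r.get_state();print(s['time_s'],s['tcp_pos'],s['eef_rot'],s['gripper_width'])
P=[.592,.240,.079]
im=cap('wrist','w5');t=cap('top','t5');c=cap('scene','s5')
for n,im in(('w5',im),('t5',t),('s5',c)):
    x,y=[int(v) for v in proj(n,P)];print(n,x,y)
    hsv=cv2.cvtColor(im,cv2.COLOR_RGB2HSV)
    w=hsv.astype(int)
    m=((w[...,0]<22)&(w[...,1]>60)&(w[...,2]>70)).astype(np.uint8);M=np.zeros_like(m);M[max(0,y-30):y+30,max(0,x-30):x+30]=1
    k,l,st,ce=cv2.connectedComponentsWithStats(m*M);print([(st[i].tolist(),ce[i].round(1).tolist()) for i in range(1,k) if st[i][4]>8])
E
```

```text
12.55 [0.57389017 0.08293507 0.21809337] [179.84604665   0.26852104 173.0187684 ] 0.05286938035337819
w5 393 180
[([385, 173, 24, 23, 399], [396.2, 183.7])]
t5 191 165
[([189, 163, 5, 5, 17], [191.3, 165.2])]
s5 196 235
[([192, 234, 8, 8, 53], [195.3, 237.3]), ([202, 252, 7, 5, 11], [205.6, 254.5])]
```

```bash
python3 - <<'E'
from h import *
print(tri(('w5',(396.2,183.7)),('t5',(191.3,165.2)),('s5',(195.3,237.3))))
print(tri(('w5',(396.2,183.7)),('s5',(195.3,237.3))))
for n,p in(('w5',(396.2,183.7)),('t5',(191.3,165.2)),('s5',(195.3,237.3))):print(n,atz(n,p,.075))
im=cv2.imread('pics/w5.png')[130:310,310:490];cv2.imwrite('pics/w5c.png',cv2.resize(im,(600,600),interpolation=cv2.INTER_CUBIC))
s=r.get_state();a=np.radians(173);X=np.array([np.cos(a),np.sin(a)]);Y=np.array([np.sin(a),-np.cos(a)])
d=np.array([.592+.07,.240])-s['tcp_pos'][:2];print(d@X/.5,d@Y/.5)
E
```

```text
(array([0.5946, 0.2439, 0.0737]), [0.0037, 0.0033, 0.0014])
(array([0.5958, 0.2453, 0.0738]), [0.0023, 0.0023])
w5 [0.5976 0.2457 0.075 ]
t5 [0.5921 0.2412 0.075 ]
s5 [0.5923 0.246  0.075 ]
-0.13527660684920417 0.3326641772024702
```

Request:
play_rows(rows=[[[0.4,-0.0,0.03,-0.08,0],[0.4,-0.02,0.1,-0.12,0],[0.4,-0.06,0.18,-0.12,0],[0.4,-0.1,0.26,-0.12,0],[0.4,-0.13,0.32,-0.12,0],[0.4,-0.135,0.333,-0.12,0],[0.4,-0.135,0.333,-0.12,0],[0.4,-0.135,0.333,-0.12,0]]])

```text
time_s: 13.37
tcp_pos: [0.6587, 0.239, 0.2723]
eef_rot: [-179.9, -0.1, 173.0]
contact_force: [-0.4, -0.3, -0.2]
gripper_width: 0.0528
gripper_force: 0.0
```

```bash
cat > cork.py <<'E'
from h import *
def cork(n,P,v=70,R=35):
    im=cv2.imread(f'pics/{n}.png');x,y=[int(q) for q in proj(n,P)]
    w=cv2.cvtColor(im,cv2.COLOR_BGR2HSV).astype(int)
    m=((w[...,0]<22)&(w[...,1]>60)&(w[...,2]>v)).astype(np.uint8);M=np.zeros_like(m);M[max(0,y-R):y+R,max(0,x-R):x+R]=1
    k,l,st,ce=cv2.connectedComponentsWithStats(m*M)
    return [(st[i].tolist(),ce[i].round(1).tolist()) for i in range(1,k) if st[i][4]>8]
E
python3 - <<'E'
from cork import *
s=r.get_state();print(s['time_s'],s['tcp_pos'],s['eef_rot'],s['gripper_width'])
cap('wrist','w6');print(r.get_state()['tcp_pos'])
for P in([.594,.242,.079],):
    b=cork('w6',P);print(b,proj('w6',P))
    for q in b: print(atz('w6',q[1],.079),'size',q[0][2]/np.load('pics/w6.npz')['k'][0]*(np.load('pics/w6.npz')['pose'][2,3]-.079))
im=cv2.imread('pics/w6.png');print(np.load('pics/w6.npz')['pose'][:3,3])
E
```

```text
13.3667 [0.6587295  0.2390297  0.27231282] [-1.79911541e+02 -1.14396261e-01  1.73007289e+02] 0.0527501470409146
[0.65876182 0.23845949 0.27305961]
[([243, 112, 22, 23, 392], [253.6, 122.6])] [253.40549197 123.10964016]
[0.5934 0.2423 0.079 ] size 0.029217380946387983
[0.58188197 0.24846856 0.43161399]
```

Request:
play_rows(rows=[[[0.25,0.05,-0.003,0.03,0],[0.25,0.1,-0.006,0.09,0],[0.25,0.131,-0.009,0.17,0],[0.25,0.131,-0.009,0.25,0],[0.25,0.131,-0.009,0.31,0],[0.25,0.131,-0.009,0.345,0],[0.25,0.131,-0.009,0.345,0],[0.25,0.131,-0.009,0.345,0]]])

```text
time_s: 14.08
tcp_pos: [0.5937, 0.2415, 0.1014]
eef_rot: [-179.9, -0.0, 172.9]
contact_force: [0.3, 0.2, 0.9]
gripper_width: 0.0657
gripper_force: 0.0
```

```bash
python3 - <<'E'
from cork import *
s=r.get_state();print(s['time_s'],s['tcp_pos'],s['eef_rot'],s['gripper_width'])
a=np.radians(s['eef_rot'][2]);X=np.array([np.cos(a),np.sin(a)]);Y=np.array([np.sin(a),-np.cos(a)])
d=np.array([.5932,.2422])-s['tcp_pos'][:2];print(d@X/.5,d@Y/.5,(s['tcp_pos'][2]-.030)/.5)
E
```

```text
14.0833 [0.59366244 0.24145868 0.10141193] [-1.79945903e+02 -2.82918837e-02  1.72934441e+02] 0.06572998562037302
0.0011002384197244409 0.0013576229961079808 0.1428238528862714
```

Request:
play_rows(rows=[[[0.25,0.001,0.001,0.03,0],[0.25,0.001,0.001,0.08,0],[0.25,0.001,0.001,0.12,0],[0.25,0.001,0.001,0.14,0],[0.25,0.001,0.001,0.143,0],[1,0.001,0.001,0.143,0],[1,0.001,0.001,0.143,0],[1,0.001,0.001,0.143,0]]], squeeze=20)

```text
time_s: 14.75
tcp_pos: [0.5947, 0.2439, 0.0313]
eef_rot: [179.9, 0.1, 173.0]
contact_force: [0.2, -0.4, 0.8]
gripper_width: 0.0508
gripper_force: 0.0
```

Request:
play_rows(rows=[[[1,0,0,0,0],[1,0,0,0,0],[1,0,0,-0.01,0],[1,0,0,-0.03,0],[1,0,0,-0.06,0],[1,0,0,-0.078,0],[1,0,0,-0.078,0],[1,0,0,-0.078,0]]])

```text
time_s: 15.42
tcp_pos: [0.594, 0.2436, 0.0692]
eef_rot: [179.9, 0.1, 173.0]
contact_force: [0.2, 0.1, -2.0]
gripper_width: 0.042
gripper_force: 20.0
```

```bash
python3 - <<'E'
from cork import *
s=r.get_state();print(s['time_s'],s['tcp_pos'],s['eef_rot'],s['gripper_width'],s['gripper_force'],s['contact_force'],s['moment'])
a=np.radians(-7);ex=np.array([np.cos(a),np.sin(a)]);ey=np.array([-ex[1],ex[0]]);d=s['tcp_pos'][:2]-[.6302,.2422];print('tin frame',d@ex,d@ey)
E
```

```text
15.4167 [0.5939595  0.24356831 0.06922236] [1.79928318e+02 5.51597828e-02 1.72962765e+02] 0.04200908633533287 19.999700309126638 [ 0.22645432  0.05365223 -1.99617242] [ 0.01264404  0.04843746 -0.01782464]
tin frame -0.03613712475411252 -0.0030584959930689617
```

Request:
play_rows(rows=[[[1,0.01,0,0,0],[1,0.025,0,0,0],[1,0.04,0,0,0],[1,0.05,0,0,0],[1,0.06,0,0,0],[1,0.07,0,0,0],[1,0.08,0,0,0],[1,0.088,0,0,0]]], squeeze=9)

```text
time_s: 16.08
tcp_pos: [0.5514, 0.2492, 0.0702]
eef_rot: [179.9, 0.2, 173.0]
contact_force: [3.1, -3.5, 7.7]
gripper_width: 0.0425
gripper_force: 9.0
```

```bash
python3 - <<'E'
from cork import *
s=r.get_state();print(s['time_s'],s['tcp_pos'],s['eef_rot'],s['gripper_width'],s['gripper_force'],s['contact_force'],s['moment'])
a=np.radians(-7);ex=np.array([np.cos(a),np.sin(a)]);ey=np.array([-ex[1],ex[0]]);d=s['tcp_pos'][:2]-[.6302,.2422];print('tin frame',d@ex,d@ey)
G=np.array([*s['tcp_pos'][:2],s['tcp_pos'][2]+.0188]);e3=np.array([*ex,0]);z=np.array([0,0,1])
for n in('scene','wrist'): cap(n,n[0]+'7')
for ph in(0,20,30,40,50):
    p=np.radians(ph);A=-np.sin(p)*e3+np.cos(p)*z;P=G+.030*A;print(ph,P.round(3),'w',proj('w7',P).round(1),'s',proj('s7',P).round(1))
print(cork('w7',G+.02*z,60,60),cork('s7',G+.02*z,70,25))
E
```

```text
16.0833 [0.55136251 0.24919079 0.07024729] [179.91791954   0.21189365 173.04630935] 0.04247127984060306 8.99467039751471 [ 3.09311304 -3.52260093  7.68898787] [-1.27768902 -1.25948737 -0.01920231]
tin frame -0.07910180955341833 -0.0026691885359890755
0 [0.551 0.249 0.119] w [257.5 282.3] s [203.  234.1]
20 [0.541 0.25  0.117] w [257.5 261.5] s [205.1 236.2]
30 [0.536 0.251 0.115] w [257.5 250.3] s [206.2 237.4]
40 [0.532 0.252 0.112] w [257.5 239.4] s [207.1 238.7]
50 [0.529 0.252 0.108] w [257.5 229.2] s [208.  240.1]
[([227, 210, 60, 41, 2198], [256.4, 229.6])] [([203, 236, 9, 9, 55], [207.3, 239.9])]
```

Request:
play_rows(rows=[[[1,-0.004,0,0,0],[1,-0.01,0,0,0],[1,-0.02,0,0,0],[1,-0.03,0,-0.02,0],[1,-0.04,0,-0.06,0],[1,-0.04,0,-0.12,0],[1,-0.04,0,-0.16,0],[1,-0.04,0,-0.16,0]]], squeeze=25)

```text
time_s: 16.85
tcp_pos: [0.5727, 0.2474, 0.1538]
eef_rot: [179.8, 0.3, 173.0]
contact_force: [0.6, 0.8, -1.0]
gripper_width: 0.0418
gripper_force: 25.0
```

```bash
python3 - <<'E'
from cork import *
s=r.get_state();print(s['time_s'],s['tcp_pos'],s['eef_rot'],s['gripper_width'],s['gripper_force'],s['contact_force'],s['moment'])
G=np.array([*s['tcp_pos'][:2],s['tcp_pos'][2]+.0188]);z=np.array([0,0,1])
a=cap('scene','s8');b=cap('wrist','w8');t=cap('top','t8')
for n in('s8','w8','t8'): print(n,proj(n,G),cork(n,G+.02*z,60,60))
p=proj('s8',G).astype(int);q=proj('w8',G).astype(int)
A=cv2.resize(a[p[1]-30:p[1]+30,p[0]-20:p[0]+20,::-1],(400,600),interpolation=cv2.INTER_CUBIC)
B=cv2.resize(b[150:330,196:316,::-1],(400,600),interpolation=cv2.INTER_CUBIC)
print(p-[20,30])
cv2.imwrite('pics/m8.png',np.hstack([A,B]))
E
```

```text
16.85 [0.57265175 0.24740974 0.15375433] [179.75616676   0.32405071 172.99472971] 0.041838556521875424 24.999139949427445 [ 0.57797014  0.78310131 -0.99444892] [ 0.07519913 -0.12967156  0.00398738]
s8 [197.02069517 219.15585565] [([196, 214, 10, 9, 63], [200.9, 218.3]), ([197, 255, 9, 8, 17], [200.4, 258.4])]
w8 [258.24333072 253.44537371] [([227, 213, 59, 38, 2056], [256.2, 231.1])]
t8 [185.64479698 164.66049708] [([124, 147, 5, 7, 16], [125.6, 150.1])]
[177 189]
```

```bash
cat > pred.py <<'E'
from cork import *
def jar(G,yaw,ph,s,o=0):
    e=np.array([np.cos(yaw),np.sin(yaw),0]);z=np.array([0,0,1.]);p=np.radians(ph)
    A=-np.sin(p)*e+np.cos(p)*z;B=np.cos(p)*e+np.sin(p)*z;C=np.cross(A,B)
    return A,B,C,G-s*A+o*B
def circ(c,B,C,R,n=72):
    t=np.linspace(0,2*np.pi,n);return c+R*(np.cos(t)[:,None]*B+np.sin(t)[:,None]*C)
def pix(n,X): return np.array([proj(n,x) for x in X])
E
python3 - <<'E'
from pred import *
G=np.array([.57265,.24741,.15375+.0188]);yaw=np.radians(-7)
for ph in(30,35,40,45,50):
  for s in(.040,.045,.05):
    A,B,C,U=jar(G,yaw,ph,s)
    w=pix('w8',np.vstack([circ(U+.075*A,B,C,.0145),circ(U+.06*A,B,C,.0145)]))
    sc=pix('s8',np.vstack([circ(U+.075*A,B,C,.0145),circ(U+.06*A,B,C,.0145)]))
    top=pix('w8',circ(U+.075*A,B,C,.0145))
    print(ph,s,'w',w.min(0).round(1),w.max(0).round(1),'top',top.min(0).round(1),top.max(0).round(1),'s',sc.min(0).round(1),sc.max(0).round(1))
im=cv2.imread('pics/w8.png')[:,:,::-1]
print('col256',[(r_,im[r_,256].tolist()) for r_ in range(200,262,3)])
EOF=0
E
```

```text
30 0.04 w [226.9 221.5] [290.8 287.2] top [226.9 221.5] [290.8 287.2] s [194.1 210.6] [204.5 221.1]
30 0.045 w [228.1 222.7] [289.4 285.8] top [228.1 222.7] [289.4 285.8] s [193.7 211.2] [204.1 221.7]
30 0.05 w [229.1 223.8] [288.2 284.6] top [229.1 223.8] [288.2 284.6] s [193.3 211.8] [203.6 222.3]
35 0.04 w [227.1 215.5] [290.5 280. ] top [227.1 215.5] [290.5 280. ] s [194.5 211.3] [205.  221.7]
35 0.045 w [228.2 217.8] [289.3 280. ] top [228.2 217.8] [289.3 280. ] s [194.  211.8] [204.5 222.2]
35 0.05 w [229.2 219.9] [288.  279.9] top [229.2 219.9] [288.  279.9] s [193.5 212.3] [204.  222.6]
40 0.04 w [227.3 210.1] [290.3 276. ] top [227.3 210.1] [290.3 272.6] s [194.9 212. ] [205.5 222.2]
40 0.045 w [228.4 213.4] [289. 277.] top [228.4 213.4] [289.  273.8] s [194.3 212.4] [204.9 222.6]
40 0.05 w [229.4 216.5] [287.9 277.9] top [229.4 216.5] [287.9 274.9] s [193.8 212.8] [204.3 222.9]
45 0.04 w [227.6 205.3] [289.9 271.9] top [227.6 205.3] [289.9 264.9] s [195.3 212.7] [205.9 222.8]
45 0.045 w [228.6 209.5] [288.7 274. ] top [228.6 209.5] [288.7 267.4] s [194.7 213. ] [205.2 223. 
[... 153 characters left out ...]
 [289.5 257.2] s [195.7 213.5] [206.3 223.3]
50 0.045 w [228.9 206. ] [288.4 270.7] top [228.9 206. ] [288.4 260.9] s [195.  213.7] [205.6 223.4]
50 0.05 w [229.7 210.7] [287.4 273.6] top [229.7 210.7] [287.4 264.4] s [194.3 213.8] [204.8 223.5]
col256 [(200, [55, 62, 44]), (203, [115, 95, 67]), (206, [114, 95, 67]), (209, [117, 96, 69]), (212, [116, 96, 69]), (215, [117, 97, 69]), (218, [100, 81, 57]), (221, [94, 76, 54]), (224, [72, 59, 40]), (227, [75, 61, 43]), (230, [74, 59, 41]), (233, [74, 60, 41]), (236, [74, 60, 42]), (239, [73, 60, 41]), (242, [75, 61, 42]), (245, [74, 60, 42]), (248, [74, 60, 42]), (251, [37, 34, 33]), (254, [36, 39, 41]), (257, [53, 57, 61]), (260, [60, 63, 69])]
```

```bash
cat >> pred.py <<'E'
from scipy.optimize import least_squares
def corkfit(n,G,yaw,rmax=247):
    im=cv2.imread(f'pics/{n}.png');w=cv2.cvtColor(im,cv2.COLOR_BGR2HSV).astype(int)
    m=((w[...,0]<22)&(w[...,1]>60)&(w[...,2]>50)).astype(np.uint8);m[:150]=0;m[rmax+1:]=0;m[:,:190]=0;m[:,330:]=0
    k,l,st,ce=cv2.connectedComponentsWithStats(m);i=1+np.argmax(st[1:,4]);b=(l==i)
    rows=[y for y in range(st[i][1],rmax) if b[y].any()]
    L=np.array([[np.where(b[y])[0].min()-.5,y] for y in rows]);R=np.array([[np.where(b[y])[0].max()+.5,y] for y in rows])
    pts=np.vstack([L,R]).astype(float)
    def f(p):
        A,B,C,U=jar(G,yaw,p[0],p[1]/1e3);c=U+.075*A+p[2]/1e3*C
        E=pix(n,circ(c,B,C,.0145,180)).astype(np.float32)
        return [cv2.pointPolygonTest(E.reshape(-1,1,2),(float(x),float(y)),True) for x,y in pts]
    q=least_squares(f,[45,45,0],diff_step=1e-3,loss='soft_l1');return q.x.round(2),q.cost,len(pts),st[i].tolist()
E
python3 - <<'E'
from pred import *
G=np.array([.57265,.24741,.15375+.0188]);yaw=np.radians(-7)
print(corkfit('w8',G,yaw))
E
```

```text
(array([52.75, 42.71, -1.18]), np.float64(11.195612062937524), 92, [227, 201, 59, 47, 2308])
```

Request:
play_rows(rows=[[[1,0.02,0.01,-0.05,-0.06],[1,0.06,0.03,-0.12,-0.14],[1,0.1,0.05,-0.19,-0.22],[1,0.14,0.07,-0.26,-0.3],[1,0.18,0.09,-0.33,-0.38],[1,0.22,0.11,-0.4,-0.45],[1,0.25,0.13,-0.46,-0.496],[1,0.264,0.134,-0.492,-0.496]]], squeeze=35)

```text
time_s: 17.67
tcp_pos: [0.4462, 0.3303, 0.3975]
eef_rot: [180.0, 0.2, -144.1]
contact_force: [0.4, 0.2, -1.4]
gripper_width: 0.0417
gripper_force: 35.0
```

```bash
python3 - <<'E'
from pred import *
s=r.get_state();print(s['time_s'],s['tcp_pos'],s['eef_rot'],s['gripper_width'],s['contact_force'])
G=np.array([*s['tcp_pos'][:2],s['tcp_pos'][2]+.0188]);yaw=np.radians(s['eef_rot'][2]-180)
a=cap('scene','s9');cap('scene','s9b');b=cap('wrist','w9');G2=r.get_state()['tcp_pos']+[0,0,.0188];print(G2)
p=proj('s9b',G2);print('G',p,corkfit('w9',G2,yaw));np.save('G9.npy',[*G2,yaw])
for ph in(38,46,54): A,B,C,U=jar(G2,yaw,ph,.043);print(ph,proj('s9b',U),proj('s9b',U+.075*A),proj('s9b',U+B*.0215),proj('s9b',U-B*.0215))
x,y=(p-[30,22]).astype(int);print(x,y)
a=cv2.imread('pics/s9b.png');cv2.imwrite('pics/s9c.png',cv2.resize(a[y:y+45,x:x+60],(800,600),interpolation=cv2.INTER_CUBIC))
E
```

```text
17.6667 [0.4461548  0.33031286 0.39747394] [ 1.79966141e+02  1.56722027e-01 -1.44055225e+02] 0.04172379664685632 [ 0.39644244  0.1791627  -1.41800384]
[0.44665475 0.32948782 0.41330653]
G [204.28936202 190.92693982] (array([45.46, 42.41,  1.13]), np.float64(4.679909555930222), 92, [227, 201, 60, 47, 2319])
38 [194.96847851 200.70214546] [211.47528687 183.39075582] [187.91648968 196.81195668] [201.90902901 204.53085992]
46 [193.1056314  199.53189078] [212.87470885 184.32122917] [186.72173884 194.97952586] [199.37195302 204.00041566]
54 [191.44757253 198.19056078] [214.09958873 185.37804272] [185.85819475 193.0544251 ] [196.9213127  203.22043588]
174 168
```

View pics/s9c.png

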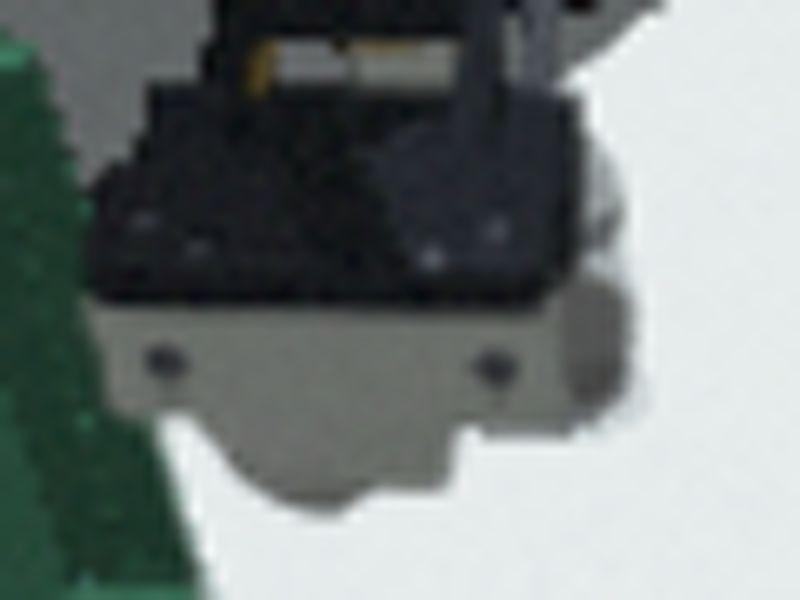

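```bash
python3 - <<'E'
from pred import *
s=r.get_state();print(s['time_s'],s['tcp_pos'],s['eef_rot'])
yaw=np.radians(s['eef_rot'][2]-180);cap('wrist','w10');G=r.get_state()['tcp_pos']+[0,0,.0188];print(G,corkfit('w10',G,yaw))
im=cv2.imread('pics/w10.png')[:,:,::-1];w8=cv2.imread('pics/w8.png')[:,:,::-1]
for c in(256,240,272): print(c,[(y,im[y,c].tolist()) for y in range(186,208,2)])
print('w8',[(y,w8[y,256].tolist()) for y in range(188,206,2)])
for y in(225,240):print(y,[(x,im[y,x].tolist()) for x in list(range(205,235,3))+list(range(278,310,3))])
for ph in(36,40,44,48,52):
    A,B,C,U=jar(G,yaw,ph,.043);k=pix('w10',circ(U+.075*A,B,C,.0145));b=pix('w10',circ(U+.06*A,B,C,.0215));print(ph,'cork top',k.min(0).round(1),k.max(0).round(1),'body',b.min(0).round(1),b.max(0).round(1))
E
```

```text
17.8167 [0.44665475 0.32948782 0.39450653] [ 1.79963577e+02  2.73150502e-02 -1.44345013e+02]
[0.44658514 0.32892952 0.4117856 ] (array([46.15, 42.54,  1.03]), np.float64(4.431184799545466), 92, [227, 201, 60, 47, 2325])
256 [(186, [162, 163, 156]), (188, [124, 126, 124]), (190, [113, 116, 115]), (192, [113, 116, 116]), (194, [115, 117, 116]), (196, [114, 117, 115]), (198, [113, 117, 117]), (200, [113, 115, 112]), (202, [111, 91, 63]), (204, [111, 92, 65]), (206, [112, 92, 65])]
240 [(186, [169, 170, 163]), (188, [170, 172, 164]), (190, [161, 163, 155]), (192, [111, 114, 113]), (194, [165, 166, 159]), (196, [117, 119, 118]), (198, [114, 117, 116]), (200, [113, 116, 115]), (202, [114, 116, 116]), (204, [114, 118, 118]), (206, [112, 96, 75])]
272 [(186, [160, 162, 155]), (188, [126, 129, 125]), (190, [112, 115, 115]), (192, [113, 116, 115]), (194, [114, 117, 116]), (196, [96, 99, 98]), (198, [89, 90, 89]), (200, [67, 61, 58]), (202, [82, 76, 73]), (204, [92, 87, 82]), (206, [110, 90, 66])]
w8 [(188, [25, 53, 38]), (190, [20, 52, 36]), (192, [23, 50, 36]), (194, [19, 49, 37]), (196, [23,
[... 663 characters left out ...]
[30, 32, 29]), (223, [77, 77, 74]), (226, [102, 103, 98]), (229, [108, 104, 95]), (232, [69, 57, 38]), (278, [69, 56, 40]), (281, [67, 53, 36]), (284, [106, 103, 95]), (287, [76, 76, 74]), (290, [70, 71, 69]), (293, [13, 14, 13]), (296, [13, 14, 14]), (299, [15, 13, 16]), (302, [62, 63, 58]), (305, [72, 73, 69]), (308, [64, 65, 61])]
36 cork top [224.  209.9] [284.4 270.4] body [214.1 205. ] [294.7 286.4]
40 cork top [224.2 206.3] [284.2 265.2] body [214.2 203.8] [294.6 283.8]
44 cork top [224.5 203. ] [284.  259.9] body [214.4 202.9] [294.5 280.9]
48 cork top [224.7 200. ] [283.8 254.5] body [214.5 202.3] [294.4 277.9]
52 cork top [225.  197.4] [283.5 249.1] body [214.7 201.9] [294.2 274.6]
```

```bash
python3 - <<'E'
import cv2,numpy as np
im=cv2.imread('pics/w8.png')[:,:,::-1].astype(int)
def ch(p):
    r,g,b=p; m=max(p)
    if g>r+8: return 'g'
    if m<35: return '.'
    if r-b>18: return 'c' if r>90 else 'k'
    return 'W' if m>95 else ('w' if m>70 else 'o')
for y in range(196,250,2): print(y,''.join(ch(im[y,x]) for x in range(200,316)))
E
```

```text
196 gggggggggggggggggggggggggggggggggggggggggggggggggggggggggggggggggggggggggggggggggggggggggggggggggggggggggggggggggggg
198 gggggggggggggggggggggggggggggggggggggggggggggggggggggggggggggggggggggggggggggggggggggggggggggggggggggggggggggggggggg
200 gggggggggggggggggggggggggggggggggggggggggggggggggggggggooggggggggggggggggggggggggggggggggggggggggggggggggggggggggggg
202 ggggggggggggggggggggggggggggggggggggggggggggggkcccccccccccccccccckwggggggggggggggggggggggggggggggggggggggggggggggggg
204 ggggggggggggggggggggggggggggggggggggggggggkccccccccccccccccccccccccccckggggggggggggggggggggggggggggggggggggggggggggg
206 gggggggggggggggggggggggggggggggggggggggccccccccccccccccccccccccccccccccccckggggggggggggggggggggggggggggggggggggggggg
208 ggggggggggggggggggggggggggggggggggggwccccccccccccccccccccccccccccccccccccccckggggggggggggggggggggggggggggggggggggggg
210 ggggggggggggggggggggggggggggggggggkccccccccccccccccccccccccccccccccccccccccccckggggggggggggggggggggggggggggggggggggg
212 gggggggggggggggggggggggggggggggggccccccccccccccccccccccccccccccccccccccccccccccckggggggggggggggggggggggggggggggggggg
214 ggggggg
[... 1466 characters left out ...]
ooooowwwkkkkkkkkkkkkkkkkkkkkkkkkkkkkkkkkkkkkkkkkkkkkkkkkkkkkkkkkwwoooooo........owwwwwwwoowwooo
240 oowwowowwwwo........owwooowwwwkkkkkkkkkkkkkkkkkkkkkkkkkkkkkkkkkkkkkkkkkkkkkkkkkkkkkkwwwoooooo.........owwwwwwwwwowww
242 owwowwwwowo.........owwooowwwwkkkkkkkkkkkkkkkkkkkkkkkkkkkkkkkkkkkkkkkkkkkkkkkkkkkkkwwwwowowwo..........oowooowwwwwww
244 wwowwowwoo..........owwwwwwwwwwkkkkkkkkkkkkkkkkkkkkkkkkkkkkkkkkkkkkkkkkkkkkkkkkkkkwwwwwwwowwo..........oowwwwwwwwowo
246 wooowwwwoo..........owwwwwwwwwwwwkkkkkkkkkkkkkkkkkkkkkkkkkkkkkkkkkkkkkkkkkkkkkkkkwwwwwwwwwwwo...........oowwwwwowwww
248 owwwwwwoo...........owwwwwwwwwwwwwkkkkkkkkkkkkkkkkkkkkkkkkkkkkkkkkkkkkkkkkkkkkkwwwwwwwwwwwwwoo...........oowooowwoww
```

```bash
cat >> pred.py <<'E'
def free(n,yaw,c0,rmax=247):
    im=cv2.imread(f'pics/{n}.png').astype(int);m=((im[...,2]-im[...,0])>18).astype(np.uint8);m[:150]=0;m[rmax+1:]=0;m[:,:190]=0;m[:,330:]=0
    k,l,st,ce=cv2.connectedComponentsWithStats(m);i=1+np.argmax(st[1:,4]);b=l==i
    pts=[]
    for y in range(st[i][1]+1,rmax+1):
        x=np.where(b[y])[0];pts+=[(x.min()-.5,y),(x.max()+.5,y)]
    for x in range(st[i][0]+12,st[i][0]+st[i][2]-12): pts.append((x,np.where(b[:,x])[0].min()-.5))
    def f(p):
        A,B,C,U=jar(np.zeros(3),yaw,p[3]*100,0)
        E=pix(n,circ(p[:3],B,C,.0145,240)).astype(np.float32).reshape(-1,1,2)
        return [cv2.pointPolygonTest(E,(float(x),float(y)),True) for x,y in pts]
    q=least_squares(f,[*c0,.45],diff_step=1e-4,x_scale=[.01,.01,.01,.1],loss='soft_l1')
    cov=np.linalg.inv(q.jac.T@q.jac)*2*q.cost/len(pts)
    return q.x[:3].round(4),round(q.x[3]*100,2),'sd',round(float(np.sqrt(cov[3,3]))*100,2),round(q.cost,2),len(pts)
E
python3 - <<'E'
from pred import *
for n,G,yaw in(('w8',np.array([.57265,.24741,.1725]),np.radians(-7)),('w9',np.array([.44666,.32949,.4133]),np.radians(-144.2-180)),('w10',np.array([.44658,.32893,.4118]),np.radians(-144.34-180))):
    e=np.array([np.cos(yaw),np.sin(yaw),0]);P=np.load(f'pics/{n}.npz')['pose']
    o=free(n,yaw,G-.024*e+[0,0,.021]);d=o[0]-G;c=P[:3,3]-G;print(n,o,'rel G',(d@e).round(4),d[2].round(4),'cam rel',(c@e).round(4),c[2].round(4))
E
```

```text
w8 (array([0.5481, 0.2492, 0.1906]), np.float64(40.97), 'sd', 0.73, np.float64(4.37), 127) rel G -0.0246 0.0181 cam rel -0.0794 0.1377
w9 (array([0.4273, 0.3168, 0.4362]), np.float64(43.49), 'sd', 0.77, np.float64(6.29), 128) rel G -0.0231 0.0229 cam rel -0.0777 0.1425
w10 (array([0.427 , 0.3162, 0.4343]), np.float64(44.35), 'sd', 0.74, np.float64(6.5), 128) rel G -0.0233 0.0225 cam rel -0.0772 0.1418
```

Request:
play_rows(rows=[[[1,0.02,-0.03,0.01,0.04],[1,0.05,-0.1,0.04,0.11],[1,0.09,-0.17,0.07,0.19],[1,0.13,-0.24,0.1,0.27],[1,0.17,-0.31,0.13,0.35],[1,0.21,-0.38,0.16,0.42],[1,0.24,-0.44,0.18,0.456],[1,0.259,-0.476,0.186,0.456]]])

```text
time_s: 18.53
tcp_pos: [0.4782, 0.0556, 0.2971]
eef_rot: [-179.8, -0.4, 176.0]
contact_force: [-0.8, -0.6, -1.6]
gripper_width: 0.0417
gripper_force: 35.0
```

```bash
python3 - <<'E'
from pred import *
s=r.get_state();print(s['time_s'],s['tcp_pos'],s['eef_rot'],s['gripper_width'])
a=np.radians(s['eef_rot'][2]);X=np.array([np.cos(a),np.sin(a)]);Y=np.array([np.sin(a),-np.cos(a)])
d=np.array([.5097,-.1983])-s['tcp_pos'][:2];print(d@X/.5,d@Y/.5,(s['tcp_pos'][2]-.2157)/.5, (s['eef_rot'][2]-176.5)*np.pi/180/1.5)
E
```

```text
18.5333 [0.47821016 0.05564474 0.29708775] [-179.8157103    -0.37238743  176.03743312] 0.04174993312093087
-0.09792667118353383 -0.5023231279133734 0.1627754992577296 -0.005382210100477451
```

Request:
play_rows(rows=[[[1,-0.01,-0.04,0.01,-0.005],[1,-0.03,-0.11,0.03,-0.005],[1,-0.045,-0.19,0.06,-0.005],[1,-0.06,-0.27,0.09,-0.005],[1,-0.075,-0.35,0.11,-0.005],[1,-0.09,-0.42,0.13,-0.005],[1,-0.098,-0.47,0.15,-0.005],[1,-0.098,-0.502,0.162,-0.005]]])

```text
time_s: 19.2
tcp_pos: [0.5115, -0.1968, 0.2162]
eef_rot: [180.0, -0.4, 176.6]
contact_force: [-0.2, 0.0, -1.1]
gripper_width: 0.0417
gripper_force: 35.0
```

Request:
play_rows(rows=[[[1,0,0,0,0],[1,0,0,0,0],[1,0,0,0,0],[1,0,0,0,0],[1,0,0,0,0],[1,0,0,0,0],[1,0,0,0,0],[1,0,0,0,0]]])

```text
time_s: 19.87
tcp_pos: [0.5137, -0.1931, 0.2207]
eef_rot: [180.0, 0.0, 176.9]
contact_force: [0.6, -0.4, -2.1]
gripper_width: 0.0418
gripper_force: 35.0
```

```bash
python3 - <<'E'
from pred import *
s=r.get_state();print(s['time_s'],s['tcp_pos'],s['eef_rot'],s['gripper_width'])
yaw=np.radians(s['eef_rot'][2]-180);e=np.array([np.cos(yaw),np.sin(yaw),0]);G=s['tcp_pos']+[0,0,.0188]
for n in('w11','w12'):
    cap('wrist',n);P=np.load(f'pics/{n}.npz')['pose'];c=P[:3,3]-G;o=free(n,yaw,G-.024*e+[0,0,.021]);d=o[0]-G;print(n,o,'rel G',(d@e).round(4),d[2].round(4),'cam',(c@e).round(4),c[2].round(4),corkfit(n,G,yaw))
cap('top','t12');cap('scene','s12')
for n in('t12','s12'): print(n,proj(n,o[0]),cork(n,o[0],50,15))
im=cv2.imread('pics/s12.png')[:,:,::-1].astype(int);x,y=proj('s12',G).astype(int);print(x,y)
def ch(p):
    r,g,b=p;m=max(p)
    if m<40:return '.'
    if r-b>18:return 'c'
    return 'W' if m>190 else('w' if m>140 else('o' if m>90 else ','))
for j in range(y-16,y+26):print(j,''.join(ch(im[j,i]) for i in range(x-30,x+36)))
E
```

```text
19.8667 [ 0.51365032 -0.19312808  0.22074136] [1.79996081e+02 3.37390146e-02 1.76882598e+02] 0.04177033008731284
w11 (array([ 0.4902, -0.1923,  0.2599]), np.float64(42.34), 'sd', 0.86, np.float64(7.08), 127) rel G -0.0235 0.0204 cam -0.0779 0.1403 (array([48.28, 42.53,  0.  ]), np.float64(25.315216474103977), 92, [227, 201, 60, 47, 2335])
w12 (array([ 0.4902, -0.1924,  0.2598]), np.float64(41.88), 'sd', 0.87, np.float64(6.71), 127) rel G -0.0235 0.0203 cam -0.0779 0.1402 (array([48.35, 42.51,  0.  ]), np.float64(35.29130233838241), 92, [227, 201, 60, 47, 2335])
t12 [305.81790739 185.30218629] []
s12 [295.8170714  141.86265173] [([291, 140, 7, 7, 36], [294.6, 143.1])]
290 144
128 oooooooooo,,,ccc,....,ccc,cc......,..cc,.,..,,..,,ooo,o,,ooooooooo
129 ooooooooo,...,,,......c,cccccc......c,.,ccc,....owwooooooooooooooo
130 ooooooo,,.,,............,cccc,.....,c,.,oo,c...,wWWWwoooooooooo,oo
131 ooooooo...................,,,,...ccooo,,,,,c..,wWWWWWWWwooooooooo,
132 ooooooo....,...............,,...ccooo,o,,,,.,wWWWWWWWWWWWwoooooo,o
133 ooooooo............,,,,,,,,,..,c,,o,,,,oWWWwwWWWWWWWWWWWW
[... 1865 characters left out ...]
.,owwwwwWWWWWWWWWWWWWWWWWWWWWWWWWWWWWWWWWWWWWWWWWWWWwoooooooo
161 WWWoo.,owwwwoWWWWWWWWWWWWWWWWWWWWWWWWWWWWWWWWWWWWWWWWWWWWWWWWWWWWW
162 WWWoo,.,wwwwocWWWWWWWWWWWWWWWWWWWWWWWWWWWWWWWWWWWWWWWWWWWWWWWWWWWW
163 wWWoo,.,owwo,cWWWWWWWWWWWWWWWWWWWWWWWWWWWWWWWWWWWWWWWWWWWWWWWWWWWW
164 wWWocc,.,,,,,wWWWWWWWWWWWWWWWWWWWWWWWWWWWWWWWWWWWWWWWWWWWWWWWWWWWW
165 owWWoco,...,owwWWWWWWWWWWWWWWWWWWWWWWWWWWWWWWWWWWWWWWWWWWWWWWWWWWW
166 oowWWoooc,,cowWWWWWWWWWWWWWWWWWWWWWWWWWWWWWWWWWWWWWWWWWWWWWWWWWWWW
167 ooowWWoocooowWWWWWWWWWWWWWWWWWWWWWWWWWWWWWWWWWWWWWWWWWWWWWWWWWWWWW
168 ooowWWWooooWWWWWWWWWWWWWWWWWWWWWWWWWWWWWWWWWWWWWWWWWWWWWWWWWWWWWWW
169 wooowWWWwwwWWWWWWWWWWWWWWWWWWWWWWWWWWWWWWWWWWWWWWWWWWWWWWWWWWWWWWW
```

```bash
python3 - <<'E'
from pred import *
print(atz('s12',(269.5,161),.115),tri(('s12',(269.5,161)),('w2',(371/1.5625,306/1.5625)),('w3',(152/1.5625,306/1.5625))))
U=lambda p,x0:((p[0]-2.5)/6+x0,(p[1]-2.5)/6+160)
print(tri(('s12',(269.5,161)),('w2',U((172,208),208)),('w3',U((77,209),83))))
E
```

```text
[ 0.6071 -0.203   0.115 ] (array([ 0.6098, -0.2048,  0.1136]), [0.0014, 0.0012, 0.0007])
(array([ 0.6076, -0.2055,  0.1143]), [0.0013, 0.0002, 0.0014])
```

Request:
play_rows(rows=[[[1,0.002,-0.003,0.003,0],[1,0.005,-0.01,0.009,0],[1,0.005,-0.01,0.009,0],[1,0.005,-0.01,0.009,0],[1,0.005,-0.01,0.009,0],[1,0.005,-0.01,0.009,0],[1,0.005,-0.01,0.009,0],[1,0.005,-0.01,0.009,0]]])

```text
time_s: 20.73
tcp_pos: [0.5108, -0.1984, 0.216]
eef_rot: [-180.0, 0.0, 176.8]
contact_force: [0.2, -1.2, -2.1]
gripper_width: 0.0416
gripper_force: 35.0
```

```bash
python3 - <<'E'
from pred import *
s=r.get_state();print(s['time_s'],s['tcp_pos'],s['eef_rot'],s['gripper_width'],s['gripper_force'])
yaw=np.radians(s['eef_rot'][2]-180);e=np.array([np.cos(yaw),np.sin(yaw),0]);G=s['tcp_pos']+[0,0,.0188]
for n in('w13','w14'):
    cap('wrist',n);o=free(n,yaw,G-.024*e+[0,0,.021]);p=np.radians(o[1]);A=-np.sin(p)*e+[0,0,np.cos(p)];print(o,'U',o[0]-.075*A)
t=cap('top','t14');t0=cv2.imread('pics/top0.png')[:,:,::-1]
# change check round loose things and the lip
for n,P in(('shaker',[.718,-.0107,.09]),('garlic',[.5255,.4268,.03]),('timer',[.379,-.453,.06]),('knifetip',[.567,-.008,.01])):
    x,y=proj('t14',P).astype(int);print(n,np.abs(t[y-6:y+7,x-6:x+7].astype(int)-t0[y-6:y+7,x-6:x+7]).mean().round(1))
E
```

```text
20.7333 [ 0.51076847 -0.19842681  0.21597715] [-1.79998719e+02  2.19342348e-03  1.76840111e+02] 0.04158135458570551 34.999046098964754
(array([ 0.4878, -0.1975,  0.2547]), np.float64(40.61), 'sd', 0.82, np.float64(4.99), 127) U [ 0.53654378 -0.20019097  0.19776317]
(array([ 0.4878, -0.1975,  0.2546]), np.float64(40.92), 'sd', 0.8, np.float64(4.92), 127) U [ 0.53685066 -0.20020791  0.19792813]
shaker 18.9
garlic 0.9
timer 59.3
knifetip 131.6
```

```bash
python3 - <<'E'
from pred import *
a=cv2.imread('pics/scene0.png').astype(int);b=cv2.imread('pics/s12.png').astype(int);c=cv2.imread('pics/s3.png').astype(int)
x,y=proj('s12',[.718,-.0107,.07]).astype(int);print('shaker',np.abs(a-b)[y-7:y+8,x-6:x+7].mean().round(1))
x,y=proj('s12',[.70,.24,.2]).astype(int);print('lid since open',np.abs(c-b)[y-14:y+15,x-14:x+15].mean().round(1),np.abs(a-b)[y-14:y+15,x-14:x+15].mean().round(1))
h=cv2.cvtColor(b.astype(np.uint8),cv2.COLOR_BGR2HSV).astype(int);m=((h[...,0]<14)&(h[...,1]>110)&(h[...,2]>40)).astype(np.uint8)
x,y=proj('s12',[.443,.018,.015]).astype(int);m[:y-20]=0;m[y+20:]=0;m[:,:x-25]=0;m[:,x+25:]=0
k,l,st,ce=cv2.connectedComponentsWithStats(m);print('handle',[(st[i].tolist(),atz('s12',ce[i],.01)) for i in range(1,k) if st[i][4]>15])
print(r.get_state()['tcp_pos'])
E
```

```text
shaker 9.8
lid since open 2.8 58.8
handle [([260, 223, 19, 15, 88], array([0.4482, 0.0201, 0.01  ]))]
[ 0.51078566 -0.19840918  0.21596849]
```

Everything is in place: the lid is open, the knife is on the table, and the jar's underside is at the view point. I'm handing the job in.

```bash
python3 -c "
from plant import r
print(r.close_job())"
```

```text
the job is handed in; nothing more can be done
None
```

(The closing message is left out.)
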